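# Release a tested battery cell from the ratchet clamp

## Robot

A 6-joint arm with a two-finger parallel gripper is mounted at the origin on the work surface. World frame = base frame: x ahead of the robot, y to its left, z up, the work surface at z = 0. Lengths are in mm, angles in rad, forces in N, time in s.
With the tool pointing down it reaches from about 350 to 875 mm from the base axis. Payload 4.2 kg.
Tool frame: the origin (TCP) lies at the very end of the fingers, on their centre line; the grasp point (between the pads) lies 19 mm behind it; z points along the fingers, y is the line along which they close (so a half turn about z gives the same grasp; the last joint's range is limited). The gripper opens to 85 mm and grips with 20 to 120 N. Pads are 22 mm wide; open, the fingers measure 114 mm over their backs; the gripper's body (76 mm by 85 mm) begins 54 mm behind the grasp point. The pads swing forward as they close: fully open they stand 13 mm farther back than shut.
Start: joints at [1.553, 0.385, 0.008, 0, -1.194, -0.259], TCP at [170.767, 601.197, 231.312] pointing down, gripper open.
Joint ranges: [-3.14, 3.14], [-1.21, 2.06], [-1.07, 1.41], [-3.16, 2.05], [-2.99, -0.16], [-3.1, 3.1]. Speed limits (rad/s): [2.79, 2.79, 3.14, 3.14, 3.14, 3.14].

## Interface

Orientations are given as a unit quaternion [x, y, z, w].
In Python, from station import bot, eyes gives the robot as it stands. Calls block until the motion is done:
- bot.goto(position, orientation): joint-space move of the TCP to a pose.
- bot.movel(position, rot=None, max_speed=150, stop_force=None): straight line of the TCP; rot=None keeps the orientation; max_speed is the mean speed in mm/s. With stop_force (N) it stops when the force on the tool has changed by that much, and returns True; else False.
- bot.goto_joints(angles): joint-space move.
- bot.move_gripper(opening, force=None): finger opening in mm; force is the grip in N (None keeps the last); returns when the fingers have stopped.
- bot.hold(seconds).
- bot.ik(position, orientation): joint angles nearest the present ones, or None.
- eyes.get_image(name): name is "side" or "top" or "wrist"; returns the picture (480x640x3 uint8, red, green, blue); there is no depth.
- eyes.get_calibration(name): a dict with "vertical_fov" (degrees; the focal length in pixels is half the picture's height over the tangent of half this angle, whatever the lens; pixels are square), "cx", "cy" (the principal point, pixels), "R" (3x3) and "t" (3): a world point X has camera coordinates R X + t; the wrist camera has in their place "mount" (4x4, takes a point from camera to tool coordinates, whose origin is the TCP and whose axes are the flange's). Camera axes: x right, y down, z forward; pixel columns grow to the right and rows downward; lengths in mm; the calibration is good to about 2 mm. A picture is of the moment at which its call begins: read the wrist's pose just before it. get_calibration takes no time and is no camera call.
A pose or a line that the arm cannot do raises bot.IKError and nothing moves.
- bot.sign_off(): hands the job in; it is judged then, once.
Readings, each from a call of its own:
- bot.current_t(): time.
- bot.current_joint_positions(): joint angles.
- bot.current_dq(): joint speeds.
- bot.current_joint_torque(): joint torques, N m.
- bot.current_eef_pos(): TCP position.
- bot.current_ee_rot(): TCP orientation.
- bot.current_ft_force(): force on the tool from outside, world axes, zero at the start.
- bot.current_ft_torque(): the same for the moment, N m.
- bot.current_finger_gap(): finger opening in mm.
- bot.current_gripper_force(): force on a finger pad.
Only numpy, scipy, OpenCV 4.12 (cv2) and the standard library are available. Lean on these libraries where they do the work, as an engineer would, in place of code of your own. Each camera call takes 0.05 s, during which the arm holds its last target. There are 200 camera calls.

## Task

The blue battery cell in the ratchet clamp has finished its test. Lift the sprung pawl off the ratchet wheel by its red tab and keep it up until the sliding jaw has backed off all the way, let the pawl drop back, then take the cell out and set it down gently, standing upright, in the free part of the grey tray beside the green cell. Leave the green cell and everything else on the bench undisturbed.

Things in the scene. Friction and masses are not known exactly. Their poses are not given: they have to be found in the camera images.
- clamp: Ratchet clamp fixed to the bench: base plate 100 x 270 x 12 mm. Origin: centre of its underside; y is the clamping direction. Fixed jaw at the +y end (inner face y = 98 mm), sliding jaw with white sprung plate on its -y side, jaw tops below z = 56 mm. Upright ratchet wheel, radius 38 mm, axis along x at x 12, y -55, z 58 mm; dark pawl across its top. Blue post by the pawl pivot up to z = 125 mm.
- pawl_tab (a point): Grip point, 4 mm above the middle of the red upright tab at the pawl's free end (14 mm along clamp x, 20 mm along clamp y; top 14 mm above this point, foot 22 mm below, on the 8 mm wide pawl arm). At rest 136 mm above the bench, clear for 50 mm around at its height; the wheel is lower, to its +y side. Axes: the clamp's at rest, turning about x with the pawl.
- pawl_pivot (a point): Point on the pawl's pivot pin, whose axis is clamp x: 109 mm above the bench, 100 mm to the clamp's +y side of pawl_tab and 27 mm lower at rest. Axes: the clamp's.
- pawl (a joint): Pawl angle, rad: 0 = sprung down in the wheel's teeth; grows as the tab swings up about the pivot, stop at 0.5. Clear of the teeth above about 0.13; raise it to about 0.3 (tab about 30 mm higher, 12 mm nearer the pivot). The spring takes 3 to 5 N at the tab and drives the pawl back when let go; on the backed-off wheel it then reads under 0.15.
- jaw (a joint): Jaw travel, m: 0 = clamped on the cell, 0.030 = backed off fully, towards clamp -y. A damped return spring (about 9 N) backs it off by itself in 2 to 3 s while the pawl is held clear; if the pawl drops early it catches the next tooth (every 6.5 mm) and must be lifted again. Once back it stays back.
- cell: Blue battery cell, 60 x 27 x 95 mm (x, y, z), plus two terminals on top, 5 mm high, 12 mm diameter, at x = +-17 mm; about 0.36 kg. Origin: centre of the underside. Stands in the clamp on the 12 mm base plate with its 27 mm side across the jaws (cell y along clamp y), its upper 50 mm free above the jaws.
- tray: Low grey tray fixed to the bench, 140 x 150 mm outside (x, y), walls 4 mm thick and 16 mm high, floor 4 mm thick. Origin: centre of the underside. The green cell stands at its y = -50 mm; the rest is free.
- tray_spot (a point): Middle of the tray's free part, on the floor (4 mm above the bench), at tray y = +30 mm. Axes are the tray's.
- done_cell: Green cell of the same shape and size as the blue one, standing loose in the tray at tray y = -50 mm with its 27 mm side along tray y. Origin: centre of the underside. Leave alone.
- meter: Yellow hand-held meter lying on the bench, 75 x 150 x 42 mm, origin: centre of the underside. Leave alone.
- driver: Orange-handled screwdriver lying at the left. Leave alone.
- bolt_jar: Glass jar, 56 mm diameter, 70 mm tall, at the back. Leave alone.
- tape_roll: Yellow ring-shaped roll, 90 mm diameter, 25 mm high, at the back. Leave alone.
- solvent: White bottle, 60 mm diameter, 150 mm tall, near the robot at the right. Leave alone.
- parts_bin: Small open blue bin, 90 x 120 x 50 mm, at the back. Leave alone.
Mind the look-alikes: they are no part of the job. There is more than one size of the cell; the job needs the larger.

How it is judged (in metres and radians):
On the way, in this order (a step that is already met when the one before it is completed fails the run):
1. the pawl has been lifted and the jaw has backed off fully (28 mm or more) with the cell still standing in the clamp (value of joint jaw above 0.028 m and horizontal distance between cell and clamp below 0.115 m and height (world z) of cell below 0.02 m and angle between cell's own z axis and vertical below 0.15 rad), for 0.1 s.
2. the cell is lifted clear of the clamp (height (world z) of cell above 0.05 m), for 0.1 s.
At the end, for the whole second after the job is handed in: The blue cell stands upright (within 0.08 rad) and at rest on the tray's floor (underside within 3 mm of it) in the free part of the tray, the jaw is still backed off 28 mm or more, and the pawl has dropped back onto the wheel (below 0.15 rad) (x of cell in the frame of tray between -0.06 and 0.06 m and y of cell in the frame of tray between -0.03 and 0.065 m and z of cell in the frame of tray between 0.001 and 0.007 m and angle between cell's own z axis and vertical below 0.08 rad and linear speed of cell below 0.02 m/s and value of joint jaw above 0.028 m and value of joint pawl below 0.15 rad); the robot touches nothing.
It fails at once if a bystander is pushed or tipped: the green cell moved more than 20 mm or tilted more than 0.3 rad, or any other loose thing on the bench moved more than 25 mm (distance of done_cell from where it was at the start of the episode above 0.02 m or angle between done_cell's own z axis and vertical above 0.3 rad or distance of any of meter, driver, bolt_jar, tape_roll, solvent, parts_bin from where it was at the start of the episode above 0.025 m).
It fails at once if the cell is dropped or banged down: it meets the tray with more than 60 N (contact force between cell and tray above 60 N).
It also fails if it takes over 54 s, if anything falls off the work surface, if the arm or the gripper's body presses on something with over 40 N, if the wrist force passes 120 N, or if a joint passes its speed limit or range.

## Working session

There is one attempt and no reset: what is moved stays moved. The work goes in short steps, each a Python script; the robot and the scene stay as the last script left them, time stands still between calls to the robot, and variables do not carry over. Pictures are saved under pics/ and viewed, at most 10 in all, crops included, and the job is handed in when it is done.

```bash
mkdir -p pics; python3 - <<'E'
from station import bot, eyes
import cv2
for n in ("top","side"):
    im=eyes.get_image(n); cv2.imwrite(f"pics/{n}0.png",im[:,:,::-1]); print(n,eyes.get_calibration(n))
print(eyes.get_calibration("wrist"),bot.current_ee_rot(),bot.current_t())
E
```

```text
top {'vertical_fov': 57.381636561622024, 'cx': 321.5526936878673, 'cy': 242.6933178766862, 'R': array([[ 0.02965818, -0.99945414, -0.0145537 ],
       [-0.99190499, -0.02762939, -0.12393995],
       [ 0.12347019,  0.01811172, -0.99218299]]), 't': array([  28.57623775,  569.66085898, 1156.33730849])}
side {'vertical_fov': 57.5248309509916, 'cx': 322.2505796472976, 'cy': 242.28866139933098, 'R': array([[ 0.92070526, -0.38949261, -0.02444054],
       [-0.2277542 , -0.48541164, -0.84409926],
       [ 0.3169067 ,  0.78273306, -0.53562963]]), 't': array([-476.98654338,  236.55925707,  936.95743999])}
{'vertical_fov': 64.44408448610679, 'cx': 322.9275679152037, 'cy': 240.67333044661302, 'mount': array([[-4.56586865e-04, -9.63139081e-01, -2.69003537e-01,
         6.95869511e+01],
       [ 9.99999860e-01, -5.11733070e-04,  1.34880447e-04,
        -1.18715097e+00],
       [-2.67566636e-04, -2.69003438e-01,  9.63139179e-01,
        -1.43249869e+02],
       [ 0.00000000e+00,  0.00000000e+00,  0.00000000e+00,
         1.00000000e+00]])} [ 9.90428640e-01 -1.38022159e-01 -9.05819089e-05  9.92367885e-04] 0.1
```

View pics/top0.png

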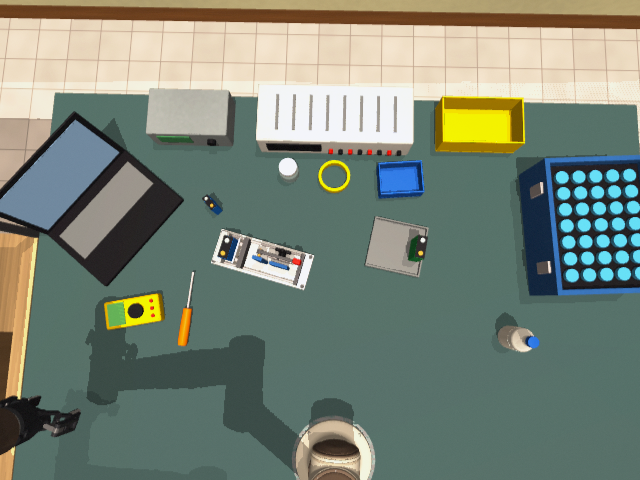

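View pics/side0.png

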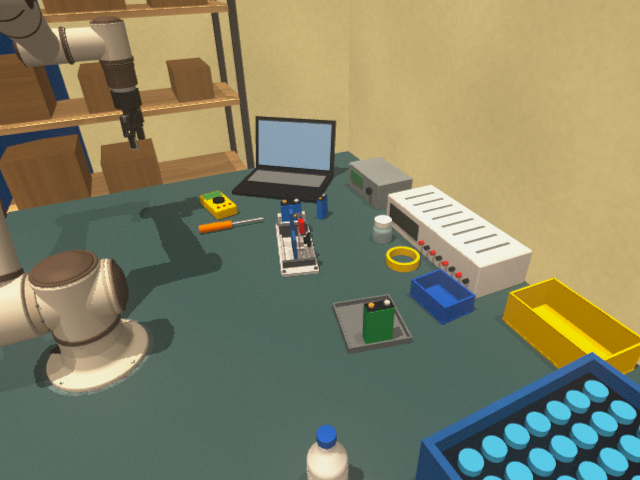

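The top view shows the clamp at about (262,259) with the blue cell at its left end (227,247) and the red tab near (297,262). The tray is at (398,246) with the green cell at its right edge (417,248), and the small decoy cell is at (212,204). I'll zoom in on the clamp and tray.

```bash
python3 - <<'E'
import cv2,numpy as np
im=cv2.imread("pics/top0.png")
a=cv2.resize(im[220:295,205:320],None,fx=6.9,fy=4*1.0,interpolation=2) if 0 else cv2.resize(im[222:296,205:321],None,fx=4,fy=4,interpolation=cv2.INTER_CUBIC)
b=cv2.resize(im[208:282,358:438],None,fx=4,fy=4,interpolation=cv2.INTER_CUBIC)
s=cv2.imread("pics/side0.png")
c=cv2.resize(s[185:280,265:345],None,fx=3,fy=3,interpolation=cv2.INTER_CUBIC)
d=cv2.resize(s[285:360,320:425],None,fx=3.8,fy=3.8,interpolation=cv2.INTER_CUBIC)
o=np.zeros((600,800,3),np.uint8)
o[:296,:464]=a;o[:296,470:790]=b
o[300:585,:240]=c; o[300:585,300:699]=d
cv2.imwrite("pics/z.png",o)
E
```

```text
(no output)
```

View pics/z.png

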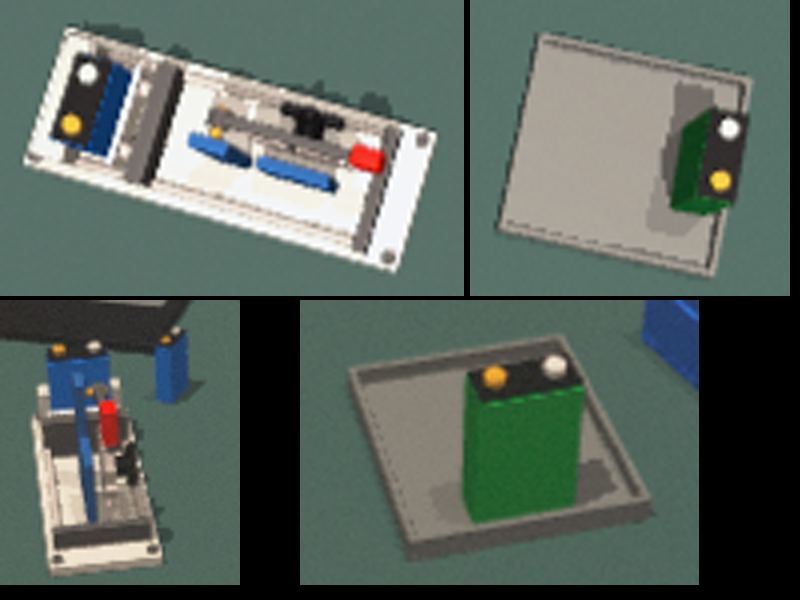

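Zoom reading: plate corners are at about (222.5,229), (211.3,262.8), (303.8,289.5) and (314.3,254.5). Tray rim corners are at about (375.5,216.5), (428,227.5), (418.5,276) and (365.5,266). Terminals are at (227,240.3) and (222.8,253), and the tab is at (296.5,261) in the top view and (301,226) in the side view.

```bash
cat > h.py <<'E'
from station import bot, eyes
import numpy as np, cv2
from scipy.optimize import least_squares
from scipy.spatial.transform import Rotation as Ro
def cam(n,pose=None):
    c=eyes.get_calibration(n); f=240/np.tan(np.radians(c['vertical_fov'])/2)
    K=np.array([[f,0,c['cx']],[0,f,c['cy']],[0,0,1]])
    if n=='wrist':
        T=np.eye(4);T[:3,:3]=Ro.from_quat(pose[1]).as_matrix();T[:3,3]=pose[0]
        M=np.linalg.inv(T@c['mount']); return K,M[:3,:3],M[:3,3]
    return K,np.array(c['R']),np.array(c['t'])
def proj(C,X):
    p=(np.atleast_2d(X)@C[1].T+C[2])@C[0].T; return p[:,:2]/p[:,2:]
def pose2(obs,x0):  # obs: list of (C, local pts, px); fits x,y,yaw on the bench
    def W(p,L):
        c,s=np.cos(p[2]),np.sin(p[2]); L=np.atleast_2d(L).astype(float)
        return L@np.array([[c,s,0],[-s,c,0],[0,0,1]])+[p[0],p[1],0]
    r=least_squares(lambda p:np.concatenate([(proj(C,W(p,L))-px).ravel() for C,L,px in obs]),x0,loss='soft_l1',x_scale=[100,100,.2])
    return r.x,np.abs(r.fun).max(),W
def point(obs): return least_squares(lambda X:np.concatenate([(proj(C,X)-px).ravel() for C,px in obs]),[500,100,100],x_scale=100)
def quat(yaw): # tool down, tool y axis at angle yaw in world
    y=np.array([np.cos(yaw),np.sin(yaw),0]);z=np.array([0,0,-1.]);return Ro.from_matrix(np.c_[np.cross(y,z),y,z]).as_quat()
E
python3 - <<'E'
from h import *
T=cam('top');S=cam('side')
p,e,W=pose2([(T,[[50,135,12],[-50,135,12],[-50,-135,12],[50,-135,12]],np.array([[222.5,229],[211.3,262.8],[303.8,289.5],[314.3,254.5]]))],[600,100,0]);print('clamp',p,e)
p2,e,W=pose2([(T,[[70,75,16],[70,-75,16],[-70,-75,16],[-70,75,16]],np.array([[375.5,216.5],[428,227.5],[418.5,276],[365.5,266]]))],[600,-100,0]);print('tray',p2,e)
pc,e,_=pose2([(T,[[17,0,112],[-17,0,112]],np.array([[227,240.3],[222.8,253]]))],[600,200,0]);print('cell',pc,e)
r=point([(T,np.array([296.5,261.2])),(S,np.array([301.3,226.3]))]);print('tab',r.x,r.fun)
c,s=np.cos(p[2]),np.sin(p[2]);R=np.array([[c,s],[-s,c]])
print('tab,cell in clamp',R@(r.x[:2]-p[:2]),R@(pc[:2]-p[:2]))
E
```

```text
clamp [ 5.22225838e+02  2.06605801e+02 -2.47814792e-01] 0.774274286258219
tray [ 5.66652550e+02 -1.62257094e+02 -1.77763152e-01] 0.8920979676490788
cell [ 5.42117360e+02  2.89444467e+02 -2.63975302e-01] 0.002575292755807368
tab [508.28089617 104.21531025 131.28115639] [-0.04301948  0.12634505  0.13526105 -0.01639988]
tab,cell in clamp [  11.59602948 -102.68303684] [-1.03532173 85.18711943]
```

```bash
python3 - <<'E'
from h import *
yc=-.25
for nm,xyz in(('tab',[508,104,200]),('tab',[508,104,117]),('cell',[542,289,66]),('cell',[542,289,220]),('tray',[572,-133,57])):
    for k in range(4):
        q=bot.ik(xyz,quat(yc+k*np.pi/2)); print(nm,k,None if q is None else np.round(q,2))
# look over the clamp
k=[k for k in (0,2) if bot.ik([520,160,300],quat(yc+k*np.pi)) is not None]
bot.move_gripper(45)
best=min((0,2),key=lambda k:(lambda q:9 if q is None else abs(q[5]))(bot.ik([520,170,290],quat(yc+k*np.pi/2))))
bot.goto([520,170,290],quat(yc+best*np.pi/2)); bot.hold(.2)
P=(bot.current_eef_pos(),bot.current_ee_rot());im=eyes.get_image('wrist')
cv2.imwrite('pics/w1.png',im[:,:,::-1]);np.savez('w1.npz',p=P[0],q=P[1]);print(best,P,bot.current_t())
E
```

```text
tab 0 [ 0.52  0.23 -0.3   0.   -1.04  2.38]
tab 1 [ 0.52  0.23 -0.3   0.   -1.04 -2.34]
tab 2 [ 0.52  0.23 -0.3   0.   -1.04 -0.77]
tab 3 [ 0.52  0.23 -0.3   0.   -1.04  0.81]
tab 0 [ 0.52  0.32 -0.41  0.   -0.84  2.38]
tab 1 [ 0.52  0.32 -0.41  0.   -0.84 -2.34]
tab 2 [ 0.52  0.32 -0.41  0.   -0.84 -0.77]
tab 3 [ 0.52  0.32 -0.41  0.   -0.84  0.81]
cell 0 [ 0.75  0.52 -0.22  0.   -0.83  2.14]
cell 1 [ 0.75  0.52 -0.22  0.   -0.83 -2.57]
cell 2 [ 0.75  0.52 -0.22  0.   -0.83 -1.  ]
cell 3 [ 0.75  0.52 -0.22  0.   -0.83  0.57]
cell 0 [ 0.75  0.37 -0.04  0.   -1.16  2.14]
cell 1 [ 0.75  0.37 -0.04  0.   -1.16 -2.57]
cell 2 [ 0.75  0.37 -0.04  0.   -1.16 -1.  ]
cell 3 [ 0.75  0.37 -0.04  0.   -1.16  0.57]
tray 0 [ 0.05  0.5  -0.3   0.   -0.77  2.84]
tray 1 [ 0.05  0.5  -0.3   0.   -0.77 -1.87]
tray 2 [ 0.05  0.5  -0.3   0.   -0.77 -0.3 ]
tray 3 [ 0.05  0.5  -0.3   0.   -0.77  1.27]
2 (array([519.84448433, 170.67282497, 289.82245826]), array([-6.13901676e-01,  7.89382487e-01,  3.59475594e-05, -1.45199717e-04])) 2.8333
```

View pics/w1.png

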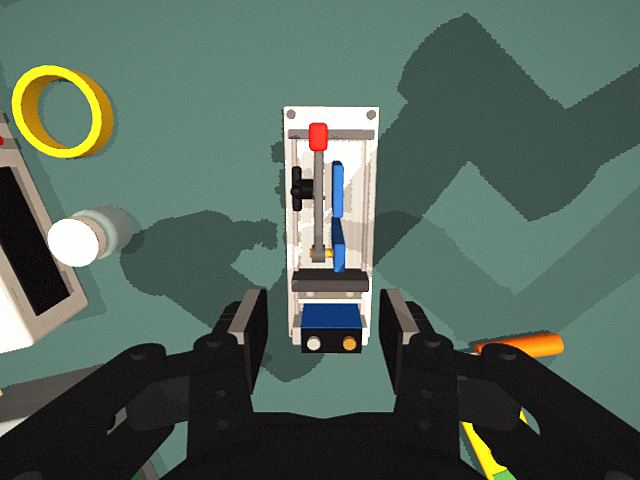

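The wrist view shows the tab at (318,136), terminals at (314,344) and (349,343), and the plate's far corners at (285,107) and (379,107). Next I'll fit the tab box to the red blobs in all three views and refine the cell and clamp poses.

```bash
python3 - <<'E'
from h import *
w=np.load('w1.npz');Wc=cam('wrist',(w['p'],w['q']));T=cam('top');S=cam('side')
clamp,e,W=pose2([(T,[[50,135,12],[-50,135,12],[-50,-135,12],[50,-135,12]],np.array([[222.5,229],[211.3,262.8],[303.8,289.5],[314.3,254.5]])),
 (Wc,[[50,-135,12],[-50,-135,12]],np.array([[285,107],[379,107]]))],[522,206,-.25]);print('clamp',clamp,e)
cell,e,_=pose2([(T,[[17,0,112],[-17,0,112]],np.array([[227,240.3],[222.8,253]])),(Wc,[[17,0,112],[-17,0,112]],np.array([[313.5,344],[349,343]]))],[541,289,-.25]);print('cell',cell,e)
_,e,_=pose2([(Wc,[[17,0,112],[-17,0,112]],np.array([[313.5,344],[349,343]]))],[541,289,-.25]);print(' wrist only',_,e)
obs=[]
for f,C,win in (('w1',Wc,(285,100,360,170)),('top0',T,(285,250,310,275)),('side0',S,(290,205,315,240))):
    a=cv2.imread(f'pics/{f}.png').astype(int);m=(a[...,2]>110)&(a[...,1]<80)&(a[...,0]<80)
    x0,y0,x1,y1=win;ys,xs=np.nonzero(m[y0:y1,x0:x1]);xs=xs+x0;ys=ys+y0
    b=np.array([xs.min()-.5,xs.max()+.5,ys.min()-.5,ys.max()+.5]);print(f,b);obs.append((C,b))
B=np.array([[i,j,k] for i in(-7,7) for j in(-10,10) for k in(-14,14)],float)
def res(p,o):
    L=W([p[0],p[1],clamp[2]],B+[0,0,132]);r=[]
    for C,b in o:
        q=proj(C,L);r+=list(np.array([q[:,0].min(),q[:,0].max(),q[:,1].min(),q[:,1].max()])-b)
    return np.array(r)
for o in (obs,obs[:1],obs[:2],obs[1:]):
    r=least_squares(res,[508,104],args=(o,),x_scale=10);print(r.x,np.round(r.fun,1))
    c,s=np.cos(clamp[2]),np.sin(clamp[2]);print('  in clamp',np.array([[c,s],[-s,c]])@(r.x-clamp[:2]))
E
```

```text
clamp [ 5.22308304e+02  2.11167056e+02 -2.48917324e-01] 2.328556082837366
cell [ 5.44019493e+02  2.91884488e+02 -2.20904369e-01] 1.183544449259955
 wrist only <function pose2.<locals>.W at 0x7faedfdeb880> 0.19251003865912253
w1 [307.5 327.5 122.5 150.5]
top0 [291.5 301.5 257.5 265.5]
side0 [297.5 304.5 218.5 233.5]
[508.78359703 105.78212677] [ 0.5 -0.1 -0.5 -0.  -0.8 -0.7 -0.7 -0.2  0.4  0.3  0.2 -0.8]
  in clamp [  12.85421164 -105.46881178]
[508.96068457 105.93094028] [ 0.3 -0.3 -0.3  0.3]
  in clamp [  12.98918037 -105.28095838]
[508.86386981 105.78064573] [ 0.4 -0.2 -0.5  0.  -0.8 -0.7 -0.8 -0.2]
  in clamp [  12.93237525 -105.45047158]
[507.44639187 104.11381421] [-0.2 -0.  -0.2  0.3  0.2  0.1  0.6 -0.4]
  in clamp [  11.96921633 -107.41513336]
```

```bash
cat > lift.py <<'E'
from h import *
yc=-.249; tab=np.array([508.9,105.9,136]); X=np.array([np.cos(yc),np.sin(yc),0]);Y=np.array([-np.sin(yc),np.cos(yc),0])
piv=tab+100*Y+[0,0,-27]; q0=quat(yc+np.pi)
def P(th,depth=19):
    r=Ro.from_rotvec(-th*X); return piv+r.apply(tab-[0,0,depth]-piv),(r*Ro.from_quat(q0)).as_quat()
E
python3 - <<'E'
from lift import *
print([bot.ik(*P(t)) is not None for t in (0,.1,.2,.32)])
bot.goto(tab+[0,0,60],q0)
print(bot.movel(P(0)[0],max_speed=80,stop_force=15),bot.current_eef_pos(),bot.current_ft_force())
bot.move_gripper(5,force=50);print(bot.current_finger_gap(),bot.current_gripper_force(),bot.current_ft_force())
for t in(.08,.16,.24,.32):
    print(bot.movel(*P(t),max_speed=60,stop_force=30),np.round(bot.current_ft_force(),1))
bot.hold(3.5)
print(bot.current_finger_gap(),bot.current_t(),bot.current_eef_pos(),P(.32)[0])
a=eyes.get_image('top')[222:296,205:321,::-1];b=eyes.get_image('side')[185:280,265:345,::-1]
o=np.zeros((400,800,3),np.uint8);o[:296,:464]=cv2.resize(a,None,fx=4,fy=4,interpolation=2);o[:380,470:790]=cv2.resize(b,None,fx=4,fy=4,interpolation=2)
cv2.imwrite('pics/l1.png',o)
E
```

```text
[True, True, True, True]
False [509.34848184 106.10436509 117.56325638] [-1.17934757  0.07880592  0.6866452 ]
13.301036243719157 49.335259795188904 [-6.08379242  2.26341874  4.67235773]
False [-2.9  0.6  0.5]
False [-5.4  1.2  1.1]
False [-5.6  0.   0.9]
False [-5.5  0.2  0.5]
13.330281444128378 9.5083 [509.4153552  113.00711584 147.31140924] [510.77117807 113.25881784 148.05053941]
```

View pics/l1.png

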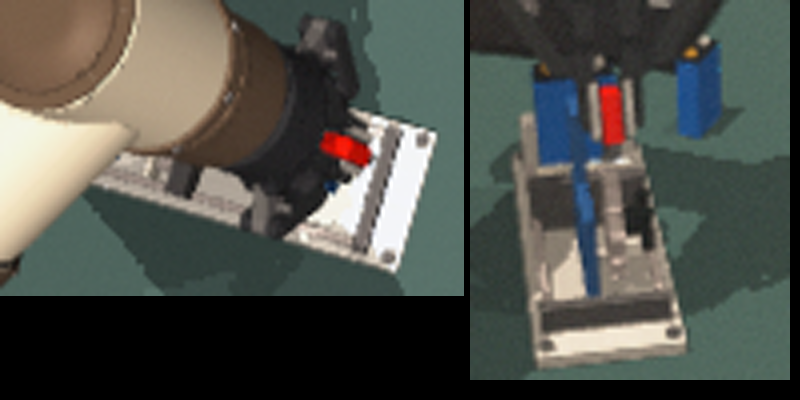

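The tab is held and raised, and in the side view the dark jaw has moved clear of the cell. I'll lower the pawl, release it and check.

```bash
python3 - <<'E'
from lift import *
bot.hold(.5)
print(bot.movel(*P(.2),max_speed=60,stop_force=20),bot.movel(*P(.12),max_speed=50,stop_force=8),bot.current_ft_force())
bot.move_gripper(45)
p,q=P(.12);print(bot.movel(p+[0,0,60],max_speed=120,stop_force=15))
bot.goto([520,170,290],q0); bot.hold(.2)
p,q=bot.current_eef_pos(),bot.current_ee_rot();im=eyes.get_image('wrist')
cv2.imwrite('pics/w2.png',im[90:390,220:460,::-1].repeat(2,0).repeat(2,1));np.savez('w2.npz',p=p,q=q);print(p,bot.current_t())
C=cam('wrist',(p,q))
E
```

```text
False False [-6.47808381  3.51244624 -0.68841707]
False
[519.33575236 169.40879116 288.18929537] 12.6167
```

View pics/w2.png

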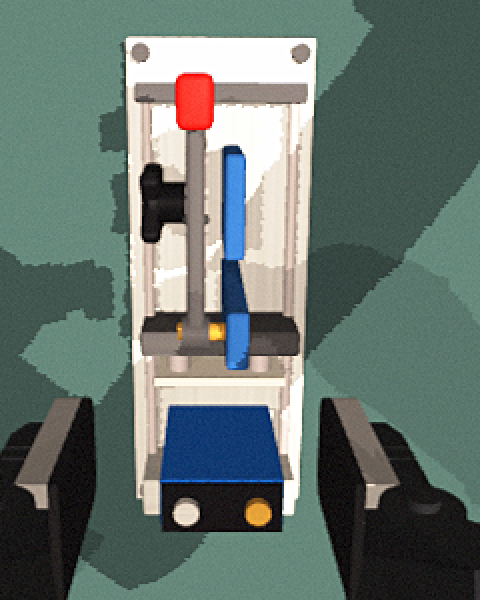

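The jaw bar has moved well back and now spans rows 249-267 (it was 272-292). The cell stands free with terminals at (312.5,347) and (349,347), and the pawl is down. I'll check the numbers and refine the cell pose.

```bash
python3 - <<'E'
from lift import *
C=[cam('wrist',(lambda w:(w['p'],w['q']))(np.load(f'w{i}.npz'))) for i in (1,2)]
cl=np.array([522.3,209.,0])
def yat(Cc,row,z):
    return least_squares(lambda y:proj(Cc,cl+y[0]*Y+[0,0,z])[0,1]-row,[0.]).x[0]
for z in (50,55): print('jaw y',[yat(C[0],r,z) for r in(271,291)],[yat(C[1],r,z) for r in(249,267)])
for th in(0,.08,.14,.2):
    r=Ro.from_rotvec(-th*X);B=np.array([i*X+j*Y+[0,0,k] for i in(-7,7) for j in(-10,10) for k in(-18,10)]) 
    px=proj(C[1],piv+r.apply(tab+B-piv));print(th,px.min(0),px.max(0))
for o in ([(C[1],np.array([[312.5,347],[349,347]]))],[(C[0],np.array([[313.5,344],[349,343]]))]):
    print(pose2([(o[0][0],[[17,0,112],[-17,0,112]],o[0][1])],[541,289,-.25])[:2])
E
```

```text
jaw y [np.float64(35.910290579761565), np.float64(58.95394925432163)] [np.float64(8.834646171081117), np.float64(28.759290022222807)]
jaw y [np.float64(34.07165817012509), np.float64(56.814549595351636)] [np.float64(7.331197102846254), np.float64(26.994804101338946)]
0 [307.01731948 124.64603396] [326.52301554 153.22357179]
0.08 [306.59362252 126.77433544] [326.64775176 158.31857398]
0.14 [306.27924421 128.3408955 ] [326.74164045 162.79838576]
0.2 [305.97037903 130.52307701] [326.8351211  167.84088171]
(array([ 5.44375549e+02,  2.92921471e+02, -2.50631698e-01]), np.float64(0.2432073006362998))
(array([ 5.44248149e+02,  2.92208320e+02, -2.17151605e-01]), np.float64(0.19220875702285412))
```

Jaw travel is about 28-30 mm and the pawl reads about 0.05 rad. Now I'll grasp the cell.

```bash
python3 - <<'E'
from lift import *
g=np.array([544.2,292.6,66]); q=quat(yc-np.pi/2)
bot.move_gripper(52)
bot.goto(g+[0,0,104],q)
print(bot.movel(g,max_speed=80,stop_force=10),bot.current_eef_pos())
bot.move_gripper(15,force=60);print(bot.current_finger_gap(),bot.current_gripper_force(),bot.current_ft_force())
z0=bot.current_eef_pos()[2]
bot.movel(g+[0,0,30],max_speed=50);bot.movel(g+[0,0,195],max_speed=150)
yt=-.178; d=np.array([566.65-30*np.sin(yt),-162.26+30*np.cos(yt),g[2]+195]); qt=quat(yt-np.pi/2)
bot.movel(d,qt,max_speed=180);bot.hold(.3)
print(z0,bot.current_finger_gap(),bot.current_ft_force(),bot.current_eef_pos(),bot.current_t())
np.savez('g.npz',d=d,qt=qt,z0=z0)
p=bot.current_eef_pos(),bot.current_ee_rot();im=eyes.get_image('wrist');s=eyes.get_image('side')[150:390,260:500]
o=np.zeros((480,800,3),np.uint8);o[:360,:480]=cv2.resize(im,(480,360));o[:320,480:]=cv2.resize(s,(320,320));cv2.imwrite('pics/c1.png',o[:,:,::-1])
E
```

```text
False [544.55947815 292.89801837  66.66587581]
26.43586765424459 60.18253147602081 [-0.94027155 -4.19248427  5.4388816 ]
66.62544205967203 26.281171645185356 [-0.56746494 -0.6146293  -5.21667329] [ 571.98127719 -132.53715606  260.99014877] 20.75
```

View pics/c1.png

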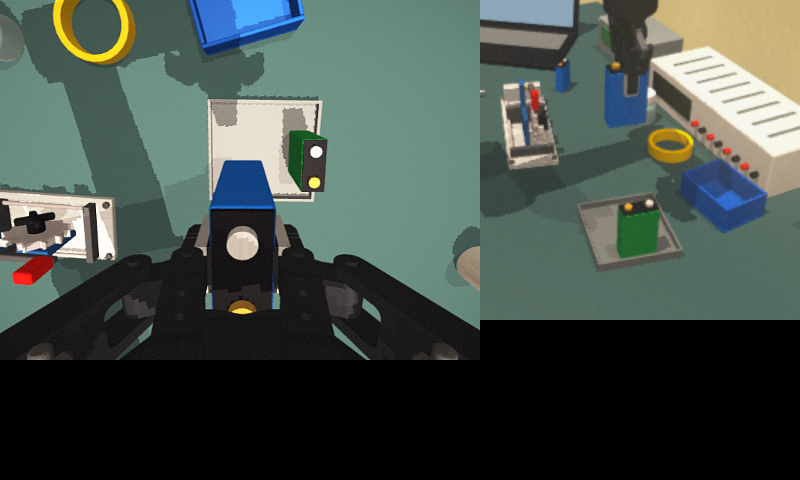

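The cell is held upright at (240,240), square to the tray and green cell. Now I'll lower it gently.

```bash
python3 - <<'E'
from lift import *
w=np.load('g.npz');d=w['d'];zp=float(w['z0'])-8
bot.movel([d[0],d[1],zp+14],max_speed=120);bot.hold(.3)
print(bot.movel([d[0],d[1],zp-4],max_speed=15,stop_force=5),bot.current_eef_pos()[2],zp,bot.current_ft_force())
bot.move_gripper(50);bot.hold(.2)
print(bot.movel([d[0],d[1],zp+150],max_speed=120,stop_force=15))
bot.goto([d[0]-120,d[1]+60,280],w['qt']);bot.hold(.5)
print(bot.current_eef_pos(),bot.current_t())
im=eyes.get_image('top')[195:295,205:445];s=eyes.get_image('side')[180:370,260:440]
o=np.zeros((600,800,3),np.uint8);o[:300,:720]=cv2.resize(im,(720,300));o[300:,:284]=cv2.resize(s,(284,300));o[300:,300:700]=cv2.resize(eyes.get_image('wrist'),(400,300));cv2.imwrite('pics/e1.png',o[:,:,::-1])
E
```

```text
True 58.61532314687442 58.625442059672025 [-0.26900599 -0.1331848   5.79720647]
False
[452.13907222 -72.86412688 279.64736545] 26.875
```

View pics/e1.png

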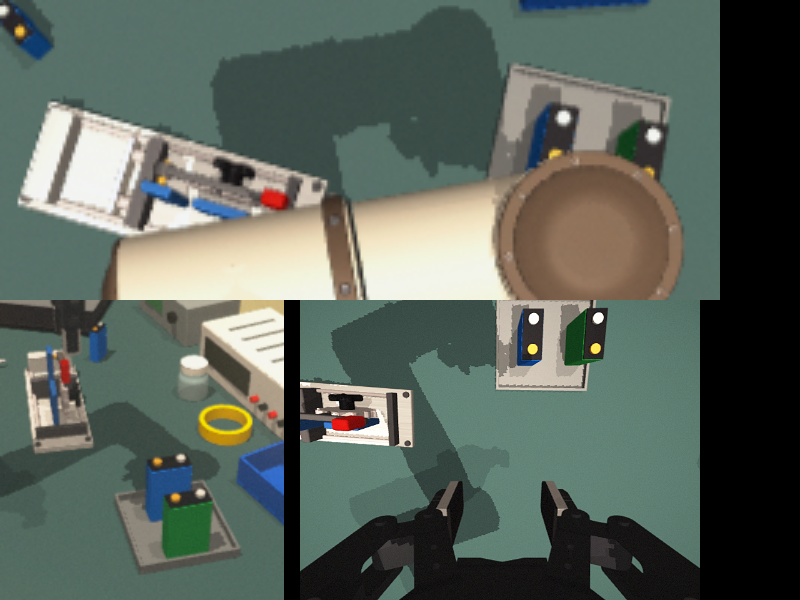

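The blue cell stands upright in the tray beside the green cell, the jaw is back, the pawl is down, and the gripper is clear.

```bash
python3 -c "
from station import bot
print(bot.sign_off())"
```

```text
the job is handed in; nothing more can be done
None
```

I handed the job in at about 27 s: the blue cell stands upright in the tray's free part beside the green cell, with the jaw backed off about 28–30 mm by camera estimate (28 mm needed) and the pawl dropped back to about 0.05 rad; sign-off returned no verdict.

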